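# Slide a steel rule off its tray, regrasp it and snap it into its holder

## Robot

A 7-joint arm with a two-finger parallel gripper is mounted at the origin on the work surface. World frame = base frame: x ahead of the robot, y to its left, z up, the work surface at z = 0. Lengths are in m, angles in rad, forces in N, time in s.
With the tool pointing down it reaches from about 0.4 to 0.925 m from the base axis. Payload 5.6 kg.
Tool frame: the origin (TCP) lies at the very end of the fingers, on their centre line; the grasp point (between the pads) lies 19 mm behind it; z points along the fingers, y is the line along which they close (so a half turn about z gives the same grasp; the last joint's range is limited). The gripper opens to 85 mm and grips with 20 to 120 N. Pads are 22 mm wide; open, the fingers measure 114 mm over their backs; the gripper's body (76 mm by 85 mm) begins 54 mm behind the grasp point. The pads swing forward as they close: fully open they stand 13 mm farther back than shut.
Start: joints at [1.153, 0.468, -0.012, 1.603, 0.006, 1.071, -0.056], TCP at [0.238, -0.605, 0.231] pointing down, gripper open.
Joint ranges: [-2.53, 2.53], [-0.31, 2.02], [-1.57, 1.55], [0.28, 2.44], [-1.29, 4.43], [0.15, 1.84], [-2.92, 2.92]. Speed limits (rad/s): [2.57, 2.57, 3.14, 3.14, 3.14, 3.14, 3.14].

## Interface

Orientations are given as a 3x3 rotation matrix whose columns are the frame's x, y, z axes.
In Python, from cell import get_state, get_image, job_done, recognise, masks_of, spot_point gives the robot as it stands.
- The arm moves only by the tool play_rows, never from a script. Its argument "deltas" is a list of rows, each a list of 3 entries, a list of its own where there are three numbers: the shift along the tool's x, y, z in m, then the turn, a rotation vector about the tool's x, y, z in rad, then the finger opening in m, from 0 to 0.0854. In form: [[[dx, dy, dz], [ax, ay, az], claw], ...]. A call has 1 to 5 rows; each row shifts and turns the commanded pose from where the row before left it, along the tool's axes as they then stand; what a row does not reach is not made up. A row lasts 1/12 s, in which the tool goes at most 41.7 mm and 7.16 degrees, less where a joint would pass 70% of its speed; a pose out of reach is approached as far as the arm can. A call with a gripper value outside its range is refused whole. The fingers move at their own pace and stop on an object; "squeeze" is the grip in N (left out, the last holds). Time passes only in rows, so rows that do not move let the fingers close. It gives the time, the measured TCP pose, the force, the opening and the grip force at its end, in the units of the state.
- get_state(): the state, without advancing time (a new reading comes with each control period).
- get_image(name): name is "side" or "top"; returns a dict with "color" (480x640x3 uint8, red, green, blue), "camera_matrix" (3x3 intrinsics, pixels), "D" ([k1, k2, p1, p2, k3] as OpenCV has them; the pictures are not rectified), "T" (4x4, takes a point from camera to world coordinates). Camera axes: x right, y up, looking along -z (the intrinsics and any distortion apply to the point x, -y, -z); pixel columns grow to the right and rows downward; lengths in m; the calibration is good to about 2 mm. A picture is of the moment at which its call begins. There is no depth.
- job_done(): hands the job in; it is judged then, once.
Trained networks look in a picture, given as the dict that the camera call returned (one of the last four; its "shot" number tells which), for a name from the list of things; names that differ only in an ending like _2 or _b are one class to them, and where a whole thing is asked for, a point or a joint stands for the part that bears it (a point fixed in the world has none). Each returns a list of dicts, best first, with "p" (0 to 1); they miss things now and then, are a little off and sometimes report something else, mostly with a low value. They report only what shows in the picture. A call takes as long as a camera call. They do not tell look-alikes from the thing itself.
- recognise(picture, name): "uv" ([column, row] in pixels, amid what is visible of it).
- masks_of(picture, name): "mask" (480x640 bool, what is visible of it) and "uv" ([column, row] in pixels, amid what is visible of it).
- spot_point(picture, name): "uv" ([column, row] in pixels: a listed point, or the origin of a listed thing).
The state is a dict: "time_s": time; "q": joint angles; "joint_vel": joint speeds; "tau": joint torques, N m; "ee_pos": TCP position; "ee_rot": TCP orientation; "force": force on the tool from outside, world axes, zero at the start; "moment": the same for the moment, N m; "opening": finger opening in m; "finger_force": force on a finger pad.
Only numpy, scipy, OpenCV 4.12 (cv2) and the standard library are available. Lean on these libraries where they do the work, as an engineer would, in place of code of your own. Each camera call takes 0.05 s, during which the arm holds its last target. There are 200 camera calls.

## Task

Put the steel rule away: it lies too flat in the top tray to be gripped, so slide it out over the tray's open front until its end sticks out well, grip that end, lay the rule across the two long rims of the low empty tray and let go. Then take it again by its middle, lay it flat in the channel of the grey holder and press the holder's hinged keeper down until it snaps shut and stays. Do not let the rule fall to the counter, and leave everything else where it is.

Things in the scene. Friction and masses are not known exactly. Their poses are not given: they have to be found in the camera images.
- rule: plain steel rule, 200 (its x) x 32 (its y) x 3 mm, 0.1 to 0.2 kg, the same both ways round for this job; origin at the centre of its underside, z up. At the start it lies flat in the stack's top tray, its near end up to 8 mm behind the open front edge. Pressed from above with closed fingertips (8 to 12 N) it can be dragged along by friction; press harder if it slips.
- stack: fixed stack of clear trays, 220 (x) x 98 (y) x 73 mm; origin under its centre, -x is its open front, roughly towards the robot. The top tray's floor is 66 mm above the origin, with walls 7 mm high and 4 mm thick along both sides, the middle and the back, none at the front. Its two lanes are 43 mm wide: no room for fingers beside the rule. It stands at the left or at the right.
- lane_front (a point): middle of the front edge of the rule's lane, on the top tray's floor (stack frame: x -110, y +23.5, z +66 mm; x points into the lane). The stack falls straight down below this edge.
- rest_tray: fixed low empty clear tray, open at the top, 100 (x) x 140 (y) x 50 mm, walls and floor 4 mm; origin under its centre. The rule is laid across its two 140 mm long rims (rim top 50 mm above the origin), so with the rule's x along the tray's x; the rule's middle then spans the open inside.
- holder: fixed grey plastic holder, 224 (x) x 52 (y) x 26 mm, at the left or the right; origin under its centre. Its channel for the rule runs along x, 210 x 40 mm, floor 18 mm above the origin, walls 8 mm high. In the middle (x -35 to +35 mm) the walls are missing and the floor is only 20 mm wide down to the counter, so fingers can straddle the rule there. The keeper stands at its -x end.
- keeper_hinge (a point): middle of the keeper's hinge axis, which runs along the holder's y (holder frame: x -116, y 0, z +30 mm). The keeper is a black plate 66 mm long from the hinge, 4 mm thick, 44 mm wide, 66 mm at its free end, where two side cheeks go 18 mm down. Shut, it points to +x over the channel.
- keeper (a joint): angle in rad of the keeper: 0 shut, 1.7 to 2.0 at the start (open, past upright, leaning towards the robot). A light spring pushes it open when not snapped (about 2 N at the free end). Two ball catches, met at about 0.18 and passed at about 0.1 rad, let it snap shut under 9 to 14 N on the free end; snapped it stays below 0.03. It cannot shut unless the rule lies down in the channel.
- keeper_edge (a point): middle of the keeper's free edge, on its outer face (66 mm from the hinge)
- hex_key: bystander: dark steel hex key, about 135 x 25 x 8 mm, lying in the other lane of the top tray of the stack; origin under its middle
- clip: bystander: chrome U-shaped clip 12 x 45 x 13 mm on the counter; origin under its centre
- funnel: bystander: yellow funnel standing mouth down, 110 mm across, 120 mm tall; origin under its centre
- wiper_arm: bystander: folded black wiper arm lying flat, about 300 x 30 mm, up to 18 mm tall; origin under its middle
- jar: bystander: glass jar with steel cap, 70 mm across, 85 mm tall; origin under its centre
Mind the look-alikes: they are no part of the job. What is shaped like the rest_tray but purple or turquoise is not meant.

How it is judged:
By the outcome, as a careful person would: the job done as asked, in the order asked, and still so for the second after the job is handed in, with the robot touching nothing.
It also fails if it takes over 66 s, if anything falls off the work surface, if the arm or the gripper's body presses on something with over 40 N, if the wrist force passes 120 N, or if a joint passes its speed limit or range.

## Working session

There is one attempt and no reset: what is moved stays moved. The work goes in short steps, Python scripts to look and compute and a tool call to move; the robot and the scene stay as the last step left them, time stands still between calls to the robot, and variables do not carry over. Pictures are saved under pics/ and viewed, at most 10 in all, crops included, and the job is handed in when it is done.

Besides the shell and the picture viewer there is one more tool, called after "Call:" by a JSON object that holds its "api" and its "payload". play_rows: Moves the arm, as the interface text tells. Its arguments: {"type":"object","properties":{"deltas":{"type":"array"},"squeeze":{"type":"number"}},"required":["deltas"]}

```bash
ls; mkdir -p pics; cat > h.py <<'E'
import numpy as np, cv2
from cell import *
def ray(im,uv):
    p=cv2.undistortPoints(np.array([[uv]],float),np.array(im["camera_matrix"]),np.array(im["D"]))[0,0]
    T=np.array(im["T"]); d=T[:3,:3]@np.array([p[0],-p[1],-1.0]); return T[:3,3],d
def at_z(im,uv,z):
    o,d=ray(im,uv); return o+d*(z-o[2])/d[2]
def proj(im,P):
    T=np.array(im["T"]); c=(np.atleast_2d(P)-T[:3,3])@T[:3,:3]; c=c*[1,-1,-1]
    return cv2.projectPoints(c,np.zeros(3),np.zeros(3),np.array(im["camera_matrix"]),np.array(im["D"]))[0][:,0]
def tri(a,ua,b,ub):
    o1,d1=ray(a,ua);o2,d2=ray(b,ub);d1/=np.linalg.norm(d1);d2/=np.linalg.norm(d2)
    s=np.linalg.lstsq(np.c_[d1,-d2],o2-o1,rcond=None)[0];p,q=o1+d1*s[0],o2+d2*s[1]
    return (p+q)/2,np.linalg.norm(p-q)
def save(im,n): cv2.imwrite(n,im["color"][:,:,::-1])
E
python3 - <<'E'
from h import *
ims={n:get_image(n) for n in("side","top")}
for n,im in ims.items():
    save(im,f"pics/{n}0.png"); print(n,np.round(im["T"],3).tolist())
    for t in "rule stack rest_tray holder".split():
        print(t,[(np.round(r["uv"]).tolist(),round(r["p"],2)) for r in spot_point(im,t)][:4])
    for t in "lane_front keeper_hinge keeper_edge hex_key clip funnel wiper_arm jar".split():
        print(t,[(np.round(r["uv"]).tolist(),round(r["p"],2)) for r in spot_point(im,t)][:4])
s=get_state();print(s)
E
```

```text
pics
side [[-0.734, 0.528, -0.427, 0.096], [-0.679, -0.553, 0.483, 0.465], [0.019, 0.644, 0.764, 0.863], [0.0, 0.0, 0.0, 1.0]]
rule [([182.0, 332.0], 0.67)]
stack [([196.0, 335.0], 0.8), ([199.0, 308.0], 0.67)]
rest_tray [([298.0, 271.0], 0.61)]
holder [([364.0, 194.0], 0.76), ([195.0, 310.0], 0.73), ([425.0, 191.0], 0.52), ([300.0, 274.0], 0.29)]
lane_front []
keeper_hinge [([409.0, 206.0], 0.56), ([198.0, 311.0], 0.53), ([195.0, 337.0], 0.52)]
keeper_edge [([290.0, 449.0], 0.44), ([427.0, 193.0], 0.42)]
hex_key [([197.0, 310.0], 0.75)]
clip [([360.0, 302.0], 0.46), ([423.0, 194.0], 0.24)]
funnel []
wiper_arm [([289.0, 452.0], 0.67), ([356.0, 303.0], 0.18)]
jar [([465.0, 266.0], 0.96)]
top [[0.011, 0.981, -0.192, 0.309], [-1.0, 0.013, 0.01, -0.024], [0.012, 0.192, 0.981, 1.204], [0.0, 0.0, 0.0, 1.0]]
rule [([171.0, 232.0], 0.83)]
stack [([191.0, 231.0], 0.72), ([427.0, 370.0], 0.25)]
rest_tray [([301.0, 253.0], 0.95), ([367.0, 150.0], 0.69)]
holder [([430.0, 233.0], 0.74), ([172.0, 230.0], 0.51)]
lane_front [([177.0, 278.0], 0.76)]
keeper_hinge [([445.0, 286.0], 0.75)]
keeper_edge [
[... 340 characters left out ...]
vel': array([-1.53287144e-04,  6.13274759e-04,  6.43215668e-04, -5.29012137e-05,
       -6.33580480e-04,  8.20055913e-04, -2.75349056e-03]), 'tau': array([ 1.34404701e-03, -5.32229662e+01,  2.17338838e-02, -2.51628989e+01,
        1.14016663e-02,  1.39467262e-03,  1.31470463e-05]), 'ee_pos': array([ 0.23794707, -0.60488822,  0.23129148]), 'ee_rot': array([[ 9.30586826e-01,  3.66071249e-01, -1.07935992e-05],
       [ 3.66071247e-01, -9.30586825e-01, -5.63454468e-05],
       [-3.06708293e-05,  4.84831041e-05, -9.99999998e-01]]), 'force': array([-0.54100622, -0.42985597,  0.02242503]), 'moment': array([-0.0032873 , -0.0064672 ,  0.01475273]), 'finger_force': 0.0, 'opening': 0.08520646038275298}
```

View pics/top0.png

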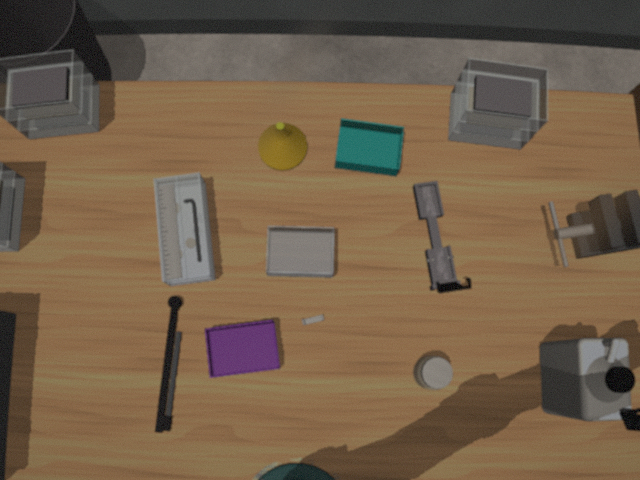

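View pics/side0.png

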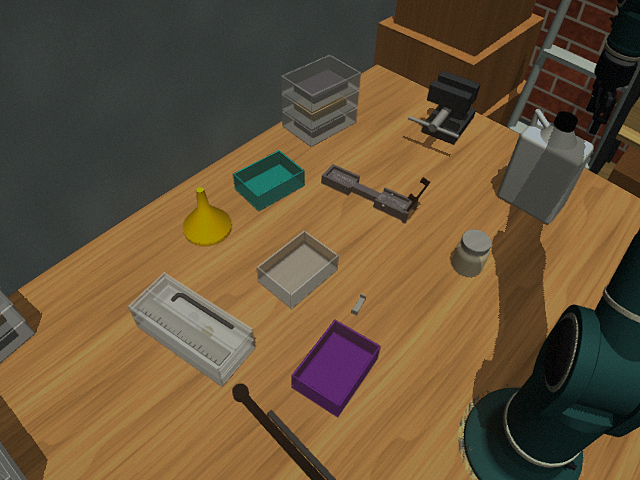

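```bash
cat > fit.py <<'E'
from h import *
from scipy.optimize import minimize
def box(x0,x1,y0,y1,z0,z1): return np.array([[x,y,z] for x in(x0,x1) for y in(y0,y1) for z in(z0,z1)])/1000
def pose(p,P,z=0):
    c,s=np.cos(p[2]),np.sin(p[2]); return P@np.array([[c,s,0],[-s,c,0],[0,0,1]])+[p[0],p[1],z]
def sil(im,p,boxes,z=0,S=4):
    m=np.zeros((480*S,640*S),np.uint8)
    for b in boxes:
        u=proj(im,pose(p,b,z)); cv2.fillConvexPoly(m,cv2.convexHull(np.round(u*S+S/2-.5).astype(np.int32)),1)
    return cv2.resize(m.astype(np.float32),(640,480),interpolation=cv2.INTER_AREA)
def fit(views,boxes,p0,z=0):
    def f(p):
        t=0
        for im,m in views:
            a=sil(im,p,boxes,z); t+=1-np.minimum(a,m).sum()/np.maximum(a,m).sum()
        return t
    st=np.array([p0]+[np.array(p0)+d for d in([.015,0,0],[0,.015,0],[0,0,.12])])
    r=minimize(f,p0,method="Nelder-Mead",options=dict(initial_simplex=st,xatol=1e-4,fatol=1e-4))
    return r.x,r.fun
STACK=[box(-110,110,-49,49,0,73)]; TRAY=[box(-50,50,-70,70,0,50)]
HOLD=[box(-112,-35,-26,26,0,26),box(35,112,-26,26,0,26),box(-35,35,-10,10,0,18)]
RULE=[box(-100,100,-16,16,0,3)]
E
cat > m.py <<'E'
from fit import *
top,side=get_image("top"),get_image("side")
near={"stack":((190,231),(194,325)),"rest_tray":((301,253),(298,268)),"holder":((434,235),(368,194)),"rule":((171,230),(180,333))}
G={}
for n,bx,z,zc in(("stack",STACK,0,.06),("rest_tray",TRAY,0,.03),("holder",HOLD,0,.02),("rule",RULE,.066,.066)):
    v=[]
    for im,u in zip((top,side),near[n]):
        c=[r for r in masks_of(im,n) if np.hypot(*(np.array(r["uv"])-u))<25]
        if c: v.append((im,c[0]["mask"].astype(np.float32)));print(n,"p",round(c[0]["p"],2),c[0]["mask"].sum())
    p0=np.r_[at_z(top,near[n][0],zc)[:2],{"stack":0.08,"rest_tray":0,"holder":.12,"rule":.08}[n]]
    for k in ([v] if len(v)<2 else [v,v[:1],v[1:]]):
        p,f=fit(k,bx,p0,z); print(n,np.round(p,4),round(f,3))
        G.setdefault(n,p)
for n in("keeper_edge","keeper_hinge"):
    for im in(top,side):
        print(n,[(np.round(r["uv"],1).tolist(),round(r["p"],2)) for r in spot_point(im,n)][:3])
def draw(im,n):
    a=cv2.resize(im["color"][:,:,::-1],None,fx=4,fy=4,interpolation=cv2.INTER_CUBIC)
    for k,bx,z in(("stack",STACK,0),("rest_tray",TRAY,0),("holder",HOLD,0),("rule",RULE,.066)):
        for b in bx:
            u=proj(im,pose(G[k],b,z))*4+1.5
            for i in range(8):
                for j in range(i):
                    if bin(i^j).count("1")==1: cv2.line(a,tuple(np.int32(u[i])),tuple(np.int32(u[j])),(0,0,255),1,cv2.LINE_AA)
    return a
t=draw(top,0);s=draw(side,0)
A=t[640:1240,580:980]; B=t[640:1240,1600:2000]
cv2.imwrite("pics/fit1.png",np.hstack([A,B]))
C=cv2.resize(s[600:1560,480:1760],(800,600),interpolation=cv2.INTER_AREA); cv2.imwrite("pics/fit2.png",C)
np.savez("g.npz",**G)
E
python3 m.py
```

```text
stack p 0.67 3916
stack p 0.88 5594
stack [0.5823 0.2469 0.1529] 0.603
stack [0.5811 0.2468 0.1553] 0.324
stack [0.5832 0.2467 0.15  ] 0.275
rest_tray p 0.9 3422
rest_tray p 0.97 3753
rest_tray [ 0.5408  0.0017 -0.0092] 0.056
rest_tray [ 0.54    0.0018 -0.012 ] 0.021
rest_tray [ 0.542   0.0014 -0.0065] 0.024
holder p 0.66 1944
holder [ 0.589  -0.2886  0.1724] 0.129
rule p 0.9 1509
rule p 0.83 1812
rule [0.5731 0.2701 0.1511] 0.108
rule [0.5723 0.2701 0.1513] 0.052
rule [0.5738 0.2696 0.143 ] 0.047
keeper_edge [([453.4, 292.4], 0.65)]
keeper_edge [([425.7, 191.2], 0.43)]
keeper_hinge [([445.8, 286.3], 0.82), ([299.2, 251.4], 0.16)]
keeper_hinge [([409.6, 204.9], 0.59)]
```

View pics/fit1.png

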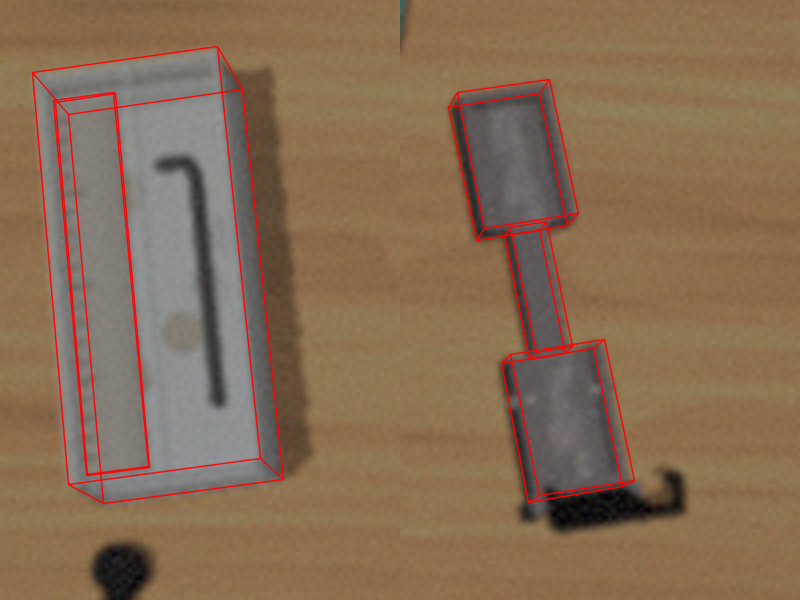

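View pics/fit2.png

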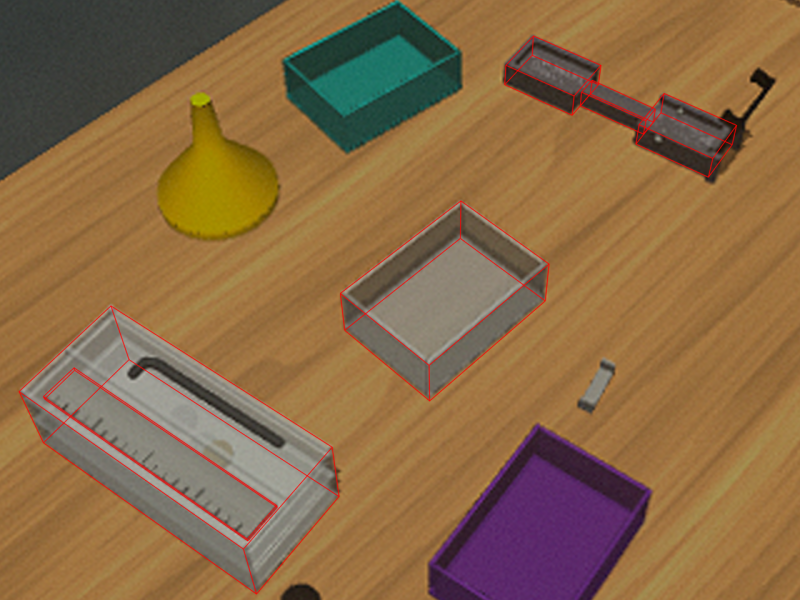

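```bash
python3 - <<'E'
from fit import *
top,side=get_image("top"),get_image("side")
print(proj(top,[.238,-.605,.231]),proj(side,[.238,-.605,.231]))
print("bottle base near", at_z(side,(535,215),0),at_z(side,(500,180),0),at_z(side,(585,190),0), "cap",tri(side,(565,120),top,(619,379)))
G=np.load("g.npz")
st,ho,tr=G["stack"],G["holder"],G["rest_tray"]
print("lane_front",pose(st,np.array([[-.11,.0235,.066]])),"spot",at_z(top,(177,278),.066))
print("hinge",pose(ho,np.array([[-.116,0,.03]])),tri(top,(445.8,286.3),side,(409.6,204.9)),"edge",tri(top,(453.4,292.4),side,(425.7,191.2)))
for n,u in (("wiper",(175,300)),("clip",(313,320)),("jar",(433,370))): print(n,at_z(top,u,.015))
E
```

```text
[[641.14682484 401.8408651 ]] [[588.866784   127.00995075]]
bottle base near [ 0.24944484 -0.52597878  0.        ] [ 0.37557308 -0.57596683  0.        ] [ 0.18973061 -0.71018134  0.        ] cap (array([ 0.28101236, -0.55234376,  0.25208143]), np.float64(0.003399799908158391))
lane_front [[0.47003939 0.25335871 0.066     ]] spot [0.47331582 0.24946297 0.066     ]
hinge [[ 0.47472407 -0.30848727  0.03      ]] (array([ 0.47105423, -0.3014729 ,  0.0386698 ]), np.float64(0.009010425330943731)) edge (array([ 0.44679133, -0.30401539,  0.09825395]), np.float64(0.00017805891399531507))
wiper [0.43382253 0.26342717 0.015     ]
clip [ 0.39628027 -0.02782473  0.015     ]
jar [ 0.29485426 -0.27770331  0.015     ]
```

Call:
{"api": "play_rows", "payload": {"deltas": [[[0,0,-0.035],[0,0,0.1115],0.0],[[0,0,-0.04],[0,0,0.1115],0.0],[[0,0,-0.04],[0,0,0],0.0],[[0,0,-0.035],[0,0,0],0.0]]}}

```text
time_s: 2.43
ee_pos: [0.238, -0.6049, 0.3841]
ee_rot: [[0.989, 0.151, 0.001], [0.151, -0.989, -0.002], [0.0, 0.002, -1.0]]
force: [0.8, -0.9, 0.8]
opening: 0.0385
finger_force: 0.0
```

Call:
{"api": "play_rows", "payload": {"deltas": [[[0.0202,-0.0339,0],[0,0,0],0],[[0.0202,-0.0339,0],[0,0,0],0],[[0.0202,-0.0339,0],[0,0,0],0],[[0.0202,-0.0339,0],[0,0,0],0],[[0.0202,-0.0339,0],[0,0,0],0]]}}

```text
time_s: 2.85
ee_pos: [0.3125, -0.4202, 0.3815]
ee_rot: [[0.989, 0.151, 0.0], [0.151, -0.989, -0.001], [0.0, 0.001, -1.0]]
force: [0.2, -0.3, 0.9]
opening: -0.0002
finger_force: 0.0
```

Call:
{"api": "play_rows", "payload": {"deltas": [[[0.0202,-0.0339,0],[0,0,0],0],[[0.0202,-0.0339,0],[0,0,0],0],[[0.0202,-0.0339,0],[0,0,0],0],[[0.0202,-0.0339,0],[0,0,0],0],[[0.0202,-0.0339,0],[0,0,0],0]]}}

```text
time_s: 3.27
ee_pos: [0.3866, -0.2373, 0.3817]
ee_rot: [[0.989, 0.151, 0.001], [0.151, -0.989, -0.001], [0.001, 0.001, -1.0]]
force: [1.7, 0.7, 0.6]
opening: 0.0002
finger_force: 0.0
```

Call:
{"api": "play_rows", "payload": {"deltas": [[[0.0202,-0.0339,0.01],[0,0,0],0],[[0.0202,-0.0339,0.01],[0,0,0],0],[[0.0202,-0.0339,0.01],[0,0,0],0],[[0.0202,-0.0339,0.01],[0,0,0],0],[[0.0202,-0.0339,0.01],[0,0,0],0]]}}

```text
time_s: 3.68
ee_pos: [0.4609, -0.0546, 0.3313]
ee_rot: [[0.989, 0.151, 0.001], [0.151, -0.989, -0.001], [0.001, 0.001, -1.0]]
force: [1.5, -0.4, -0.0]
opening: -0.0003
finger_force: 0.0
```

Call:
{"api": "play_rows", "payload": {"deltas": [[[0.0202,-0.0339,0.01],[0,0,0],0],[[0.0202,-0.0339,0.01],[0,0,0],0],[[0.0202,-0.0339,0.01],[0,0,0],0],[[0.0202,-0.0339,0.01],[0,0,0],0],[[0.0202,-0.0339,0.01],[0,0,0],0]]}}

```text
time_s: 4.1
ee_pos: [0.5353, 0.1281, 0.281]
ee_rot: [[0.989, 0.151, 0.001], [0.151, -0.989, -0.0], [0.001, 0.0, -1.0]]
force: [0.0, -0.9, 0.3]
opening: -0.0001
finger_force: 0.0
```

Call:
{"api": "play_rows", "payload": {"deltas": [[[0.0202,-0.0339,0.01],[0,0,0],0],[[0.0202,-0.0339,0.01],[0,0,0],0],[[0.0202,-0.0339,0.01],[0,0,0],0],[[0.0202,-0.0339,0.01],[0,0,0],0],[[0,0,0],[0,0,0],0]]}}

```text
time_s: 4.52
ee_pos: [0.5928, 0.2809, 0.238]
ee_rot: [[0.987, 0.159, -0.004], [0.159, -0.987, 0.005], [-0.004, -0.005, -1.0]]
force: [-1.7, -0.6, -0.4]
opening: -0.0002
finger_force: 0.0
```

Call:
{"api": "play_rows", "payload": {"deltas": [[[0,0,0.035],[0,0,0],0],[[0,0,0.035],[0,0,0],0],[[0,0,0.035],[0,0,0],0],[[0,0,0.03],[0,0,0],0],[[0,0,0],[0,0,0],0]]}}

```text
time_s: 4.93
ee_pos: [0.5904, 0.27, 0.0995]
ee_rot: [[0.988, 0.151, -0.01], [0.151, -0.989, -0.005], [-0.011, 0.004, -1.0]]
force: [-0.9, -1.2, -1.1]
opening: -0.0002
finger_force: 0.0
```

Call:
{"api": "play_rows", "payload": {"deltas": [[[0,-0.002,0.011],[0,0,0],0],[[0,0,0.011],[0,0,0],0],[[0,0,0.003],[0,0,0],0],[[0,0,0.002],[0,0,0],0],[[0,0,0],[0,0,0],0]]}}

```text
time_s: 5.35
ee_pos: [0.5943, 0.2748, 0.08]
ee_rot: [[0.989, 0.151, 0.001], [0.151, -0.989, 0.0], [0.001, -0.0, -1.0]]
force: [0.3, 0.1, -0.7]
opening: 0.0002
finger_force: 0.0
```

```bash
python3 - <<'E'
from fit import *
s=get_state();print(s["ee_pos"],s["force"])
top,side=get_image("top"),get_image("side")
A=cv2.resize(top["color"][160:310,130:230,::-1],None,fx=4,fy=4,interpolation=cv2.INTER_CUBIC)
B=cv2.resize(side["color"][240:390,110:210,::-1],None,fx=4,fy=4,interpolation=cv2.INTER_CUBIC)
cv2.imwrite("pics/c1.png",np.hstack([A,B]))
E
```

```text
[0.59434509 0.27479881 0.08002564] [ 0.32327422  0.12780036 -0.73709956]
```

View pics/c1.png

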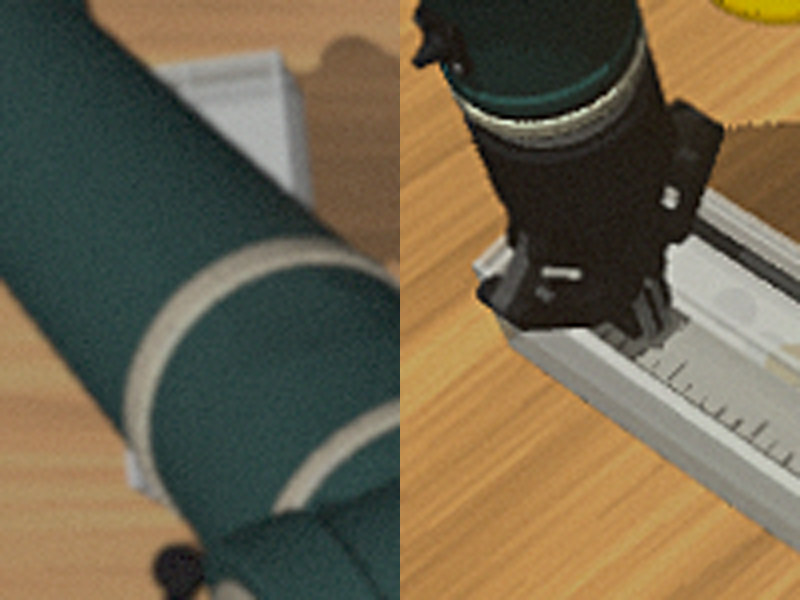

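The top view shows only the arm; in the side crop the closed fingertips sit over the rule at about (640,335), inside the lane. I lower to contact.

Call:
{"api": "play_rows", "payload": {"deltas": [[[0,0.001,0.004],[0,0,0],0],[[0,0,0.003],[0,0,0],0],[[0,0,0.002],[0,0,0],0],[[0,0,0],[0,0,0],0]]}}

```text
time_s: 5.78
ee_pos: [0.5937, 0.2733, 0.0696]
ee_rot: [[0.989, 0.151, -0.001], [0.151, -0.989, -0.001], [-0.001, 0.0, -1.0]]
force: [-1.3, 0.1, 0.2]
opening: -0.0
finger_force: 0.0
```

Call:
{"api": "play_rows", "payload": {"deltas": [[[0,0,0.001],[0,0,0],0],[[0,0,0.001],[0,0,0],0],[[0,0,0],[0,0,0],0]]}}

```text
time_s: 6.03
ee_pos: [0.5944, 0.274, 0.0692]
ee_rot: [[0.988, 0.151, 0.001], [0.151, -0.988, 0.0], [0.001, -0.0, -1.0]]
force: [-0.7, -0.5, 3.9]
opening: -0.0001
finger_force: 2.3
```

Call:
{"api": "play_rows", "payload": {"deltas": [[[0,0,0.001],[0,0,0],0],[[0,0,0.001],[0,0,0],0],[[0,0,0],[0,0,0],0]]}}

```text
time_s: 6.28
ee_pos: [0.5953, 0.2746, 0.0691]
ee_rot: [[0.988, 0.151, 0.003], [0.151, -0.988, 0.001], [0.003, -0.001, -1.0]]
force: [-2.2, -1.6, 13.8]
opening: 0.0001
finger_force: 6.8
```

Call:
{"api": "play_rows", "payload": {"deltas": [[[-0.004,0,0],[0,0,0],0],[[-0.006,0,0],[0,0,0],0],[[-0.006,0,0],[0,0,0],0],[[-0.006,0,0],[0,0,0],0],[[-0.003,0,0],[0,0,0],0]]}}

```text
time_s: 6.7
ee_pos: [0.5717, 0.2714, 0.0692]
ee_rot: [[0.988, 0.151, 0.006], [0.151, -0.988, 0.003], [0.007, -0.002, -1.0]]
force: [1.5, 0.6, 9.5]
opening: -0.0002
finger_force: 4.8
```

```bash
cat > rl.py <<'E'
from fit import *
import sys
G=np.load("g.npz"); p0=G["rule"].copy(); sh=float(sys.argv[1]); p0[:2]-=np.array([.9885,.1514])*sh
side=get_image("side")
c=masks_of(side,"rule"); print([(np.round(r["uv"]),round(r["p"],2),int(r["mask"].sum())) for r in c])
m=c[0]["mask"]; ys,xs=np.nonzero(m)
st=G["stack"]
P=np.array([at_z(side,(x,y),.069) for x,y in zip(xs,ys)])
c_,s_=np.cos(st[2]),np.sin(st[2]); L=(P[:,:2]-st[:2])@np.array([[c_,-s_],[s_,c_]])
print("stack frame x of rule px: pct 0.3,99.7", np.percentile(L[:,0],[.3,99.7]), "y",np.percentile(L[:,1],[1,99]))
E
python3 rl.py .025
```

```text
[(array([212., 351.]), 0.94, 1056), (array([420., 199.]), 0.68, 160)]
stack frame x of rule px: pct 0.3,99.7 [-0.12931857 -0.01355111] y [0.0094441  0.04138719]
```

Call:
{"api": "play_rows", "payload": {"deltas": [[[-0.006,0,0.0005],[0,0,0],0],[[-0.006,0,0],[0,0,0],0],[[-0.006,0,0],[0,0,0],0],[[-0.006,0,0],[0,0,0],0],[[-0.006,0,0],[0,0,0],0]]}}

```text
time_s: 7.22
ee_pos: [0.5431, 0.2673, 0.0691]
ee_rot: [[0.989, 0.151, 0.008], [0.151, -0.989, 0.004], [0.009, -0.003, -1.0]]
force: [2.5, 0.5, 12.1]
opening: 0.0
finger_force: 6.2
```

Call:
{"api": "play_rows", "payload": {"deltas": [[[-0.006,0,0],[0,0,0],0],[[-0.006,0,0],[0,0,0],0],[[-0.006,0,0],[0,0,0],0],[[-0.004,0,0],[0,0,0],0],[[0,0,0],[0,0,0],0]]}}

```text
time_s: 7.63
ee_pos: [0.5205, 0.264, 0.0691]
ee_rot: [[0.988, 0.152, 0.007], [0.152, -0.988, 0.003], [0.008, -0.002, -1.0]]
force: [1.1, -0.1, 14.7]
opening: -0.0004
finger_force: 7.5
```

```bash
python3 rl.py .075
```

```text
[(array([230., 367.]), 0.73, 1306)]
stack frame x of rule px: pct 0.3,99.7 [-0.18139886  0.02019486] y [0.00897615 0.0427228 ]
```

Call:
{"api": "play_rows", "payload": {"deltas": [[[0,0,-0.01],[0,0,0],0],[[0,0,-0.03],[0,0,0],0],[[-0.025,0.0005,0],[0,0,0],0.06],[[-0.028,0.0005,0],[0,0,0],0.06],[[-0.0205,0.001,0],[0,0,0],0.06]]}}

```text
time_s: 8.15
ee_pos: [0.4437, 0.2487, 0.1062]
ee_rot: [[0.988, 0.152, -0.0], [0.152, -0.988, -0.0], [-0.0, 0.0, -1.0]]
force: [-0.7, 0.1, -0.3]
opening: 0.0356
finger_force: 0.0
```

Call:
{"api": "play_rows", "payload": {"deltas": [[[0,0,0],[0,0,0],0.06],[[0,0,0],[0,0,0],0.06]]}}

```text
time_s: 8.32
ee_pos: [0.4451, 0.2488, 0.1062]
ee_rot: [[0.988, 0.152, 0.0], [0.152, -0.988, -0.0], [0.0, 0.0, -1.0]]
force: [0.4, 0.6, 0.2]
opening: 0.0596
finger_force: 0.0
```

```bash
python3 rl.py .075; python3 -c "
from h import *
s=get_state();print(s['ee_pos'],s['force'],s['ee_rot'])"
```

```text
[(array([232., 361.]), 0.94, 1311)]
stack frame x of rule px: pct 0.3,99.7 [-0.18055635  0.01853841] y [0.00936615 0.04257137]
[0.44670399 0.24910339 0.10614942] [0.47115804 0.9973871  0.02890863] [[ 9.88608822e-01  1.50502674e-01  1.24205484e-03]
 [ 1.50502062e-01 -9.88609529e-01  5.72719694e-04]
 [ 1.31410310e-03 -3.79263928e-04 -9.99999065e-01]]
```

Call:
{"api": "play_rows", "payload": {"deltas": [[[0,-0.002,0.02],[0,0,0],0.06],[[0,0,0.02],[0,0,0],0.06],[[0,0,0.014],[0,0,0],0.06],[[0,0,0.005],[0,0,0],0.06],[[0,0,0],[0,0,0],0.06]]}}

```text
time_s: 8.83
ee_pos: [0.4453, 0.2506, 0.0455]
ee_rot: [[0.989, 0.151, -0.002], [0.151, -0.989, -0.001], [-0.002, 0.001, -1.0]]
force: [-0.4, -0.9, 0.4]
opening: 0.0603
finger_force: 0.0
```

```bash
python3 - <<'E'
from fit import *
s=get_state();print(s["ee_pos"],s["force"])
side=get_image("side")
cv2.imwrite("pics/c2.png",cv2.resize(side["color"][290:420,180:320,::-1],None,fx=5,fy=4.5,interpolation=cv2.INTER_CUBIC))
E
```

```text
[0.44525721 0.25062656 0.04549443] [-0.36837647 -0.93598296  0.437092  ]
```

View pics/c2.png

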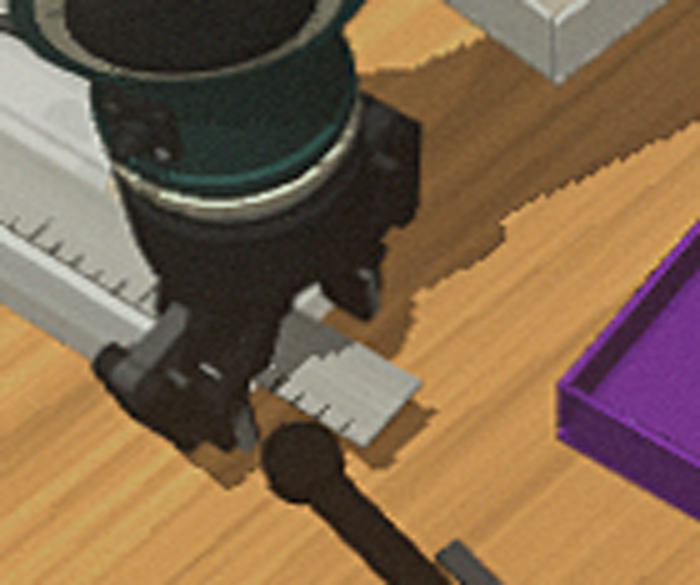

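The side crop shows the rule's end out at (390,405) with the two fingers on either side of it, at (245,420) and (370,290). Closing.

Call:
{"api": "play_rows", "payload": {"deltas": [[[0,0,0],[0,0,0],0.025],[[0,0,0],[0,0,0],0.025],[[0,0,0],[0,0,0],0.02],[[0,0,0],[0,0,0],0.02],[[0,0,0],[0,0,0],0.02]], "squeeze": 110}}

```text
time_s: 9.3
ee_pos: [0.446, 0.2513, 0.0477]
ee_rot: [[0.989, 0.151, 0.002], [0.151, -0.989, 0.001], [0.002, -0.001, -1.0]]
force: [-0.3, -0.3, 4.4]
opening: 0.0284
finger_force: 107.9
```

Call:
{"api": "play_rows", "payload": {"deltas": [[[0,0,-0.003],[0,0,0],0.02],[[0,0,-0.005],[0,0,0],0.02],[[0,0,-0.005],[0,0,0],0.02],[[0,0,0],[0,0,0],0.02]]}}

```text
time_s: 9.63
ee_pos: [0.4455, 0.251, 0.0606]
ee_rot: [[0.989, 0.151, 0.001], [0.151, -0.989, 0.0], [0.001, -0.0, -1.0]]
force: [0.0, 0.1, -1.4]
opening: 0.0282
finger_force: 108.4
```

```bash
python3 rl.py .075; python3 -c "
from h import *
s=get_state();print(s['ee_pos'],s['force'],s['moment'],s['opening'])"
```

```text
[(array([201., 345.]), 0.66, 1348)]
stack frame x of rule px: pct 0.3,99.7 [-0.1772039   0.02583114] y [0.00406713 0.03844264]
[0.44527541 0.25078513 0.05993162] [ 0.55331021 -0.50666984 -1.74089877] [-0.03914158  0.08406253 -0.03386263] 0.028015548302328355
```

```bash
python3 - <<'E'
from fit import *
side=get_image("side")
cv2.imwrite("pics/c3.png",cv2.resize(side["color"][270:420,120:320,::-1],None,fx=4,fy=4,interpolation=cv2.INTER_CUBIC))
E
```

```text
(no output)
```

View pics/c3.png

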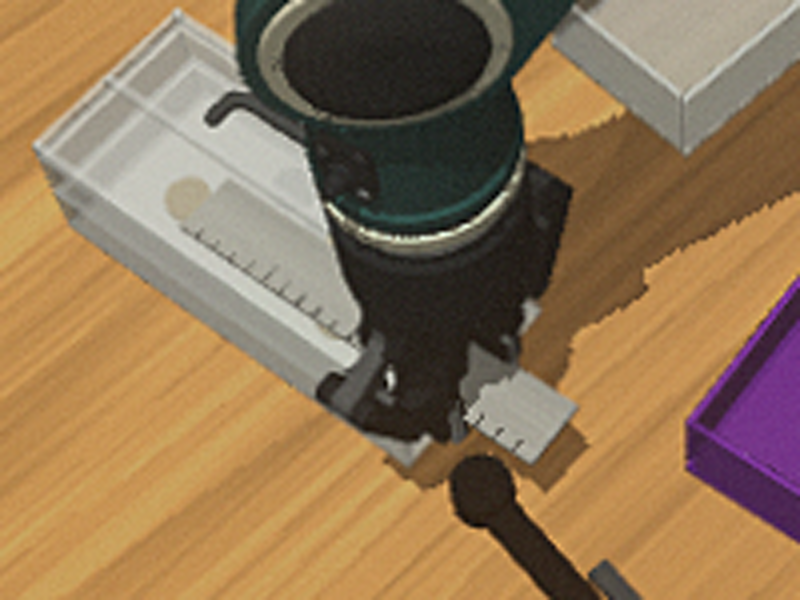

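The rule's end is clamped between the fingers, and the rule is off the tray floor and roughly level, from (230,200) to (550,430). Next I lift it, turn it and carry it to the clear tray. That tray is the clear one at (301,253) in the top view. The purple one at (243,348) and the turquoise one at (369,147) are look-alikes.

Call:
{"api": "play_rows", "payload": {"deltas": [[[0,0,-0.012],[0,0,0],0.02],[[0,0,-0.02],[0,0,0],0.02],[[0,0,-0.025],[0,0,0],0.02],[[0,0,-0.016],[0,0,0.03],0.02],[[0,0,-0.007],[0,0,0.05],0.02]]}}

```text
time_s: 10.2
ee_pos: [0.4463, 0.2518, 0.1428]
ee_rot: [[0.998, 0.07, 0.003], [0.07, -0.998, 0.002], [0.003, -0.002, -1.0]]
force: [-0.3, -0.2, -1.6]
opening: 0.0282
finger_force: 108.6
```

Call:
{"api": "play_rows", "payload": {"deltas": [[[0.002,0.012,0],[0,0,0.05],0.02],[[0.003,0.022,0],[0,0,0.031],0.02],[[0.003,0.03,0],[0,0,0],0.02],[[0.003,0.03,0],[0,0,0],0.02],[[0.003,0.03,0],[0,0,0],0.02]]}}

```text
time_s: 10.62
ee_pos: [0.4591, 0.1247, 0.1394]
ee_rot: [[1.0, -0.01, -0.001], [-0.01, -1.0, -0.001], [-0.001, 0.001, -1.0]]
force: [0.9, -0.4, -1.6]
opening: 0.0285
finger_force: 108.6
```

Call:
{"api": "play_rows", "payload": {"deltas": [[[0.003,0.03,0],[0,0,0],0.02],[[0.003,0.03,0],[0,0,0],0.02],[[0.003,0.025,0],[0,0,0],0.02],[[0.003,0.018,0],[0,0,0],0.02],[[0.002,0.01,0],[0,0,0],0.02]]}}

```text
time_s: 11.03
ee_pos: [0.472, 0.0101, 0.1393]
ee_rot: [[1.0, -0.014, -0.002], [-0.014, -1.0, -0.001], [-0.002, 0.001, -1.0]]
force: [0.5, 0.6, -1.4]
opening: 0.0284
finger_force: 108.6
```

Call:
{"api": "play_rows", "payload": {"deltas": [[[0,0,0.02],[0,0,0],0.02],[[0,0,0.02],[0,0,0],0.02],[[0,0,0],[0,0,0],0.02],[[0,0,0],[0,0,0],0.02]]}}

```text
time_s: 11.37
ee_pos: [0.4716, 0.0141, 0.0991]
ee_rot: [[1.0, -0.009, -0.003], [-0.009, -1.0, 0.0], [-0.003, -0.0, -1.0]]
force: [1.4, -0.1, -0.2]
opening: 0.028
finger_force: 108.7
```

Call:
{"api": "play_rows", "payload": {"deltas": [[[0,0.006,0.01],[0,0,0],0.02],[[0,0.006,0.01],[0,0,0],0.02],[[0,0,0.01],[0,0,0],0.02],[[0,0,0.005],[0,0,0],0.02],[[0,0,0],[0,0,0],0.02]]}}

```text
time_s: 11.78
ee_pos: [0.4716, 0.0018, 0.0634]
ee_rot: [[1.0, -0.009, -0.003], [-0.009, -1.0, 0.0], [-0.003, -0.0, -1.0]]
force: [-0.3, -0.1, -1.2]
opening: 0.0279
finger_force: 108.7
```

```bash
python3 - <<'E'
from fit import *
s=get_state();print(s["ee_pos"],s["force"])
G=np.load("g.npz");side=get_image("side");top=get_image("top")
for n,im in(("side",side),("top",top)):
    for r in masks_of(im,"rule")[:2]:
        ys,xs=np.nonzero(r["mask"]); z=s["ee_pos"][2]+.02
        P=np.array([at_z(im,(x,y),z) for x,y in zip(xs,ys)]); print(n,r["p"],len(xs),np.percentile(P[:,0],[.5,99.5]),np.percentile(P[:,1],[.5,99.5]))
a=cv2.resize(side["color"][190:340,220:420,::-1],None,fx=4,fy=4,interpolation=cv2.INTER_CUBIC)
cv2.imwrite("pics/c4.png",a)
E
```

```text
[0.4715921  0.00181451 0.06342053] [-0.27470459 -0.14551636 -1.22192634]
side 0.58 993 [0.42529825 0.62405113] [-0.01447591  0.02057492]
top 0.57 180 [0.59300578 0.62277007] [-0.01261425  0.01803809]
```

View pics/c4.png

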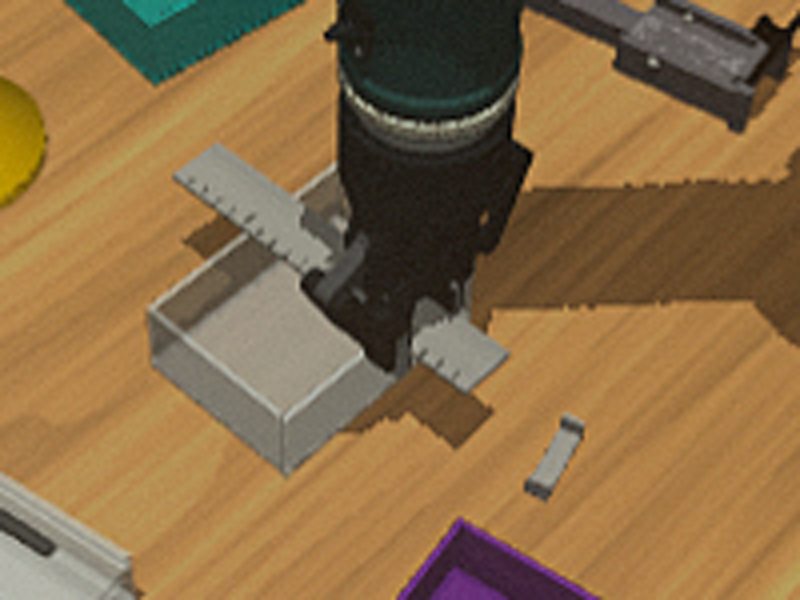

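Level, with the fingers (390,350) outside the front rim. Lowering.

Call:
{"api": "play_rows", "payload": {"deltas": [[[0,0,0.012],[0,0,0],0.02],[[0,0,0.01],[0,0,0],0.02],[[0,0,0.005],[0,0,0],0.02],[[0,0,0.002],[0,0,0],0.02],[[0,0,0],[0,0,0],0.02]]}}

```text
time_s: 12.4
ee_pos: [0.4722, 0.0021, 0.0353]
ee_rot: [[1.0, -0.009, -0.001], [-0.009, -1.0, 0.0], [-0.001, -0.0, -1.0]]
force: [0.5, -0.1, -1.2]
opening: 0.0282
finger_force: 108.7
```

Call:
{"api": "play_rows", "payload": {"deltas": [[[0,0,0.001],[0,0,0],0.02],[[0,0,0.001],[0,0,0],0.02],[[0,0,0],[0,0,0],0.02]]}}

```text
time_s: 12.65
ee_pos: [0.4728, 0.0019, 0.0339]
ee_rot: [[1.0, -0.009, 0.0], [-0.009, -1.0, -0.0], [0.0, 0.0, -1.0]]
force: [0.2, 0.1, -1.0]
opening: 0.0287
finger_force: 108.7
```

Call:
{"api": "play_rows", "payload": {"deltas": [[[0,0,0.001],[0,0,0],0.02],[[0,0,0.001],[0,0,0],0.02],[[0,0,0],[0,0,0],0.02],[[0,0,0],[0,0,0],0.02]]}}

```text
time_s: 12.98
ee_pos: [0.4729, 0.0019, 0.0321]
ee_rot: [[1.0, -0.009, 0.001], [-0.009, -1.0, -0.0], [0.001, 0.0, -1.0]]
force: [-0.4, -0.4, 2.9]
opening: 0.0281
finger_force: 109.1
```

Call:
{"api": "play_rows", "payload": {"deltas": [[[0,0,0.001],[0,0,0],0.02],[[0,0,0],[0,0,0],0.02],[[0,0,0],[0,0,0],0.02]]}}

```text
time_s: 13.23
ee_pos: [0.4729, 0.0019, 0.0315]
ee_rot: [[1.0, -0.009, 0.001], [-0.009, -1.0, -0.001], [0.001, 0.001, -1.0]]
force: [-3.0, -0.4, 9.6]
opening: 0.0284
finger_force: 109.6
```

Call:
{"api": "play_rows", "payload": {"deltas": [[[0,0,0],[0,0,0],0.04],[[0,0,0],[0,0,0],0.05],[[0,0,0],[0,0,0],0.06],[[0,0,0],[0,0,0],0.06],[[0,0,-0.01],[0,0,0],0.06]]}}

```text
time_s: 13.65
ee_pos: [0.4713, 0.0019, 0.0397]
ee_rot: [[1.0, -0.009, -0.003], [-0.009, -1.0, 0.0], [-0.003, -0.0, -1.0]]
force: [-0.5, 0.2, 0.3]
opening: 0.0598
finger_force: 0.0
```

Call:
{"api": "play_rows", "payload": {"deltas": [[[0,0,-0.02],[0,0,0],0.06],[[0,0,-0.03],[0,0,0],0.06],[[0,0,-0.03],[0,0,0],0.06],[[0,0,0],[0,0,0],0.06]]}}

```text
time_s: 13.98
ee_pos: [0.476, 0.0024, 0.126]
ee_rot: [[1.0, -0.009, 0.009], [-0.009, -1.0, -0.0], [0.009, 0.0, -1.0]]
force: [0.7, 0.3, 0.2]
opening: 0.0603
finger_force: 0.0
```

```bash
cat > rt.py <<'E'
from fit import *
s=get_state();print(s["ee_pos"],s["force"],s["opening"])
side=get_image("side");top=get_image("top")
for n,im in(("side",side),("top",top)):
    for r in masks_of(im,"rule")[:2]:
        ys,xs=np.nonzero(r["mask"]); 
        P=np.array([at_z(im,(x,y),.053) for x,y in zip(xs,ys)])[:,:2]
        c,wh,a=cv2.minAreaRect((P*1000).astype(np.float32)); print(n,round(r["p"],2),len(xs),np.percentile(P[:,0],[.3,99.7]),np.percentile(P[:,1],[.5,99.5]),np.round(c,1),np.round(wh,1),a)
E
python3 rt.py
```

```text
[0.47601694 0.00239274 0.12601001] [0.65746035 0.3416512  0.16107925] 0.060321042709699325
side 0.69 1185 [0.42779609 0.62743685] [-0.01227094  0.02024077] [527.9   3.3] [201.1  34.7] 0.44742488861083984
```

Call:
{"api": "play_rows", "payload": {"deltas": [[[0.025,0,0],[0,0,0],0.06],[[0.025,-0.001,0],[0,0,0],0.06],[[0.002,0,0.01],[0,0,0],0.06],[[0,0,0.03],[0,0,0],0.06],[[0,0,0],[0,0,0],0.06]]}}

```text
time_s: 14.6
ee_pos: [0.5205, 0.0022, 0.0756]
ee_rot: [[1.0, -0.009, -0.01], [-0.009, -1.0, 0.0], [-0.01, -0.0, -1.0]]
force: [-0.5, -1.1, -0.0]
opening: 0.0599
finger_force: 0.0
```

```bash
python3 rt.py
```

```text
[0.5204704  0.0021809  0.07556422] [-0.51913707 -1.11299271 -0.02524389] 0.05990045630373629
side 0.61 753 [0.4303109 0.6237666] [-0.01165742  0.01958134] [526.9   3.8] [ 32.2 194.9] 89.58705139160156
top 0.57 2463 [0.45515359 0.68881046] [-0.34873791 -0.23873818] [ 567.4 -279.7] [241.2  84.4] 16.41541862487793
top 0.38 603 [0.27944094 0.32516982] [-0.3082232  -0.24151344] [ 304.4 -274.7] [46.9 64.2] 9.143349647521973
```

Call:
{"api": "play_rows", "payload": {"deltas": [[[0.002,-0.001,0.02],[0,0,0],0.06],[[0,0,0.015],[0,0,0],0.06],[[0,0,0.007],[0,0,0],0.06],[[0,0,0],[0,0,0],0.06],[[0,0,0],[0,0,0],0.06]]}}

```text
time_s: 15.22
ee_pos: [0.5269, 0.0035, 0.0395]
ee_rot: [[1.0, -0.009, 0.001], [-0.009, -1.0, -0.0], [0.001, 0.0, -1.0]]
force: [-0.0, 0.3, 0.6]
opening: 0.0598
finger_force: 0.0
```

Call:
{"api": "play_rows", "payload": {"deltas": [[[0,0,0.0025],[0,0,0],0.06],[[0,0,0],[0,0,0],0.03],[[0,0,0],[0,0,0],0.02],[[0,0,0],[0,0,0],0.02],[[0,0,0],[0,0,0],0.02]], "squeeze": 80}}

```text
time_s: 15.63
ee_pos: [0.527, 0.0033, 0.0372]
ee_rot: [[1.0, -0.009, 0.001], [-0.009, -1.0, -0.001], [0.001, 0.001, -1.0]]
force: [-1.5, 0.0, 5.8]
opening: 0.0295
finger_force: 78.4
```

Call:
{"api": "play_rows", "payload": {"deltas": [[[0,0,-0.004],[0,0,0],0.02],[[0,0,-0.008],[0,0,0],0.02],[[0,0,-0.012],[0,0,0],0.02],[[0,0,0],[0,0,0],0.02]]}}

```text
time_s: 15.97
ee_pos: [0.5282, 0.0037, 0.0627]
ee_rot: [[1.0, -0.009, 0.004], [-0.009, -1.0, 0.0], [0.004, -0.0, -1.0]]
force: [0.4, 0.5, -1.3]
opening: 0.029
finger_force: 79.0
```

Call:
{"api": "play_rows", "payload": {"deltas": [[[0,0,-0.02],[0,0,-0.04],0.02],[[0,0,-0.03],[0,0,-0.06],0.02],[[0,0,-0.015],[0,0,-0.06],0.02],[[0,0.01,0],[0,0,-0.0215],0.02],[[0.001,0.02,0],[0,0,0],0.02]]}}

```text
time_s: 16.38
ee_pos: [0.5331, -0.0237, 0.1272]
ee_rot: [[0.984, 0.177, 0.003], [0.177, -0.984, 0.001], [0.003, -0.0, -1.0]]
force: [-0.6, -0.4, -2.7]
opening: 0.0291
finger_force: 79.3
```

Call:
{"api": "play_rows", "payload": {"deltas": [[[0.001,0.03,0],[0,0,0],0.02],[[0.001,0.035,0],[0,0,0],0.02],[[0.001,0.035,0],[0,0,0],0.02],[[0.001,0.035,0],[0,0,0],0.02],[[0.001,0.035,0],[0,0,0],0.02]]}}

```text
time_s: 16.8
ee_pos: [0.5666, -0.1944, 0.1257]
ee_rot: [[0.985, 0.171, 0.0], [0.171, -0.985, -0.0], [0.0, 0.0, -1.0]]
force: [0.9, 0.8, -1.8]
opening: 0.029
finger_force: 79.3
```

Call:
{"api": "play_rows", "payload": {"deltas": [[[0.001,0.035,0],[0,0,0],0.02],[[0.001,0.03,0],[0,0,0],0.02],[[0.001,0.02,0],[0,0,0],0.02],[[0.001,0.013,0],[0,0,0],0.02],[[0,0,0],[0,0,0],0.02]]}}

```text
time_s: 17.22
ee_pos: [0.5871, -0.2921, 0.1251]
ee_rot: [[0.986, 0.167, 0.0], [0.167, -0.986, -0.001], [0.0, 0.002, -1.0]]
force: [-0.1, -0.1, -1.3]
opening: 0.0289
finger_force: 79.3
```

Call:
{"api": "play_rows", "payload": {"deltas": [[[0,0,0.01],[0,0,0],0.02],[[0,0,0.02],[0,0,0],0.02],[[0,0,0],[0,0,0],0.02],[[0,0,0],[0,0,0],0.02]]}}

```text
time_s: 17.55
ee_pos: [0.5864, -0.2857, 0.0939]
ee_rot: [[0.985, 0.174, -0.003], [0.174, -0.985, 0.002], [-0.003, -0.003, -1.0]]
force: [0.3, -0.1, -1.5]
opening: 0.029
finger_force: 79.3
```

```bash
cat > rh.py <<'E'
from fit import *
import sys
s=get_state();print(s["ee_pos"],s["force"],s["opening"],np.arctan2(s["ee_rot"][1][0],s["ee_rot"][0][0]))
G=np.load("g.npz");h=G["holder"]; z=s["ee_pos"][2]+.0145
c_,s_=np.cos(h[2]),np.sin(h[2])
side=get_image("side");top=get_image("top")
for n,im in(("side",side),("top",top)):
    for r in masks_of(im,"rule")[:2]:
        ys,xs=np.nonzero(r["mask"]); 
        P=np.array([at_z(im,(x,y),z) for x,y in zip(xs,ys)])[:,:2]
        L=(P-h[:2])@np.array([[c_,-s_],[s_,c_]])
        c,wh,a=cv2.minAreaRect((L*1000).astype(np.float32)); print(n,round(r["p"],2),len(xs),np.percentile(L[:,0],[.3,99.7]),np.percentile(L[:,1],[.5,99.5]),np.round(c,1),np.round(wh,1),a)
t=(np.array(h[:2])-s["ee_pos"][:2]);R=s["ee_rot"];print("to holder origin, tool axes",(R.T@np.r_[t,0])[:2])
a=cv2.resize(side["color"][120:270,270:470,::-1],None,fx=4,fy=4,interpolation=cv2.INTER_CUBIC)
cv2.imwrite("pics/c5.png",a)
E
python3 rh.py
```

```text
[ 0.58641679 -0.28566712  0.09393789] [ 0.34875424 -0.06942678 -1.53434258] 0.0290252824893768 0.17519817562666049
side 0.89 727 [-0.10019796  0.09920466] [-0.01514955  0.0215414 ] [-0.7  3.9] [ 39.1 200.1] 89.0880355834961
side 0.53 2035 [-0.14802208  0.06639683] [-0.01063771  0.12777602] [-42.4  56.8] [146.6 217.4] 89.24812316894531
top 0.68 1131 [-0.10233166  0.09600435] [-0.01302588  0.01991597] [-2.9  3.6] [199.8  34.3] 0.05126521363854408
top 0.22 248 [-0.14032482 -0.12152216] [-0.0238057   0.04265899] [-131.     9.4] [67.2 19.6] 88.17037200927734
to holder origin, tool axes [0.00203899 0.00332548]
```

View pics/c5.png

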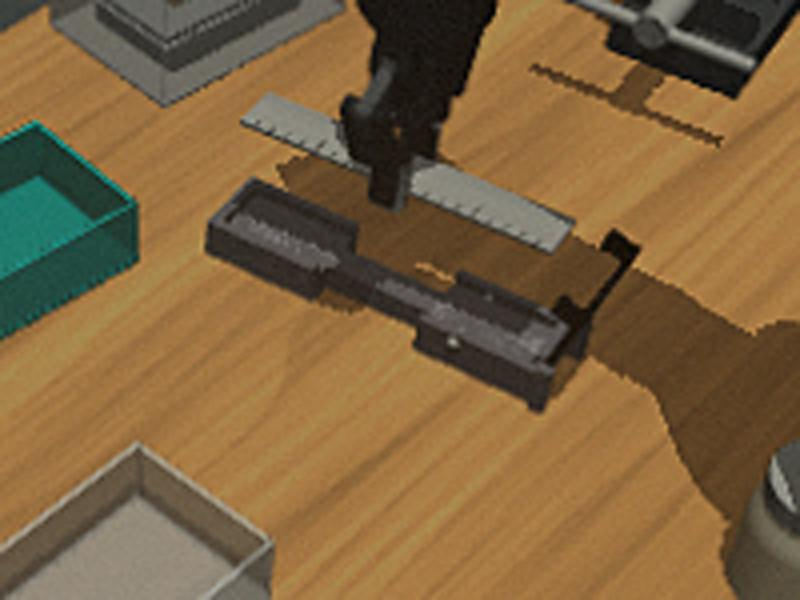

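The rule is level above the holder, running (240,120) to (575,240). The keeper stands open at (605,280), clear of it.

Call:
{"api": "play_rows", "payload": {"deltas": [[[0.001,0.002,0.01],[0,0,0],0.02],[[0.001,0.0015,0.02],[0,0,0],0.02],[[0,0,0.02],[0,0,0],0.02],[[0,0,0.008],[0,0,0],0.02],[[0,0,0],[0,0,0],0.02]]}}

```text
time_s: 18.17
ee_pos: [0.5882, -0.291, 0.0347]
ee_rot: [[0.985, 0.171, -0.004], [0.171, -0.985, 0.002], [-0.004, -0.003, -1.0]]
force: [-0.9, -0.0, -1.5]
opening: 0.0288
finger_force: 79.3
```

```bash
python3 rh.py
```

```text
[ 0.58819597 -0.29102182  0.03469247] [-0.94630659 -0.03633342 -1.52112216] 0.028803875221792303 0.17221559880184031
side 0.76 722 [-0.0999633   0.09924232] [-0.02176521  0.01638741] [-0.9 -3. ] [200.9  39.8] 0.3962399959564209
top 0.92 1021 [-0.10273512  0.09679495] [-0.01837275  0.01470389] [-3.  -1.2] [200.8  34.4] 0.5008013248443604
to holder origin, tool axes [ 0.00121364 -0.00226098]
```

Call:
{"api": "play_rows", "payload": {"deltas": [[[0.001,-0.002,0.006],[0,0,0],0.02],[[0.001,0,0.007],[0,0,0],0.02],[[0,0,0.006],[0,0,0],0.02],[[0,0,0],[0,0,0],0.02],[[0,0,0],[0,0,0],0.02]]}}

```text
time_s: 18.78
ee_pos: [0.591, -0.2891, 0.0175]
ee_rot: [[0.985, 0.171, -0.001], [0.171, -0.985, 0.001], [-0.001, -0.001, -1.0]]
force: [0.1, 0.3, -1.2]
opening: 0.0293
finger_force: 79.3
```

Call:
{"api": "play_rows", "payload": {"deltas": [[[0,0,0.003],[0,0,0],0.02],[[0,0,0.002],[0,0,0],0.02],[[0,0,0],[0,0,0],0.02],[[0,0,0],[0,0,0],0.02]]}}

```text
time_s: 19.12
ee_pos: [0.5915, -0.2893, 0.0132]
ee_rot: [[0.985, 0.171, -0.0], [0.171, -0.985, 0.0], [-0.0, -0.0, -1.0]]
force: [-0.6, 0.3, -1.7]
opening: 0.0293
finger_force: 79.3
```

```bash
python3 rh.py
```

```text
[ 0.59147132 -0.28930492  0.01318471] [-0.55702318  0.27586535 -1.71281597] 0.029303434804539005 0.17221258264644126
side 0.7 570 [-0.09728926  0.10027671] [-0.0167255   0.01514777] [ 1.8 -0.5] [199.6  32.9] 0.43125030398368835
top 0.95 899 [-0.09930371  0.09847418] [-0.0146602   0.01573525] [-0.3  0.2] [ 31.5 198.8] 89.62428283691406
to holder origin, tool axes [-0.00230747 -0.00113075]
```

Centred in the channel. Lowering to contact.

Call:
{"api": "play_rows", "payload": {"deltas": [[[0,0,0.003],[0,0,0],0.02],[[0,0,0.002],[0,0,0],0.02],[[0,0,0],[0,0,0],0.02],[[0,0,0],[0,0,0],0.02]]}}

```text
time_s: 19.65
ee_pos: [0.5913, -0.2892, 0.0079]
ee_rot: [[0.985, 0.171, -0.001], [0.171, -0.985, 0.0], [-0.001, -0.0, -1.0]]
force: [-0.1, -0.2, -1.1]
opening: 0.029
finger_force: 79.3
```

Call:
{"api": "play_rows", "payload": {"deltas": [[[0,0,0.0015],[0,0,0],0.02],[[0,0,0.001],[0,0,0],0.02],[[0,0,0],[0,0,0],0.02],[[0,0,0],[0,0,0],0.02]]}}

```text
time_s: 19.98
ee_pos: [0.5914, -0.2893, 0.0057]
ee_rot: [[0.985, 0.171, -0.0], [0.171, -0.985, 0.0], [-0.0, -0.0, -1.0]]
force: [-0.1, -0.0, -1.6]
opening: 0.0292
finger_force: 79.3
```

Call:
{"api": "play_rows", "payload": {"deltas": [[[0,0,0.001],[0,0,0],0.02],[[0,0,0],[0,0,0],0.02],[[0,0,0],[0,0,0],0.02]]}}

```text
time_s: 20.23
ee_pos: [0.5917, -0.2894, 0.0053]
ee_rot: [[0.985, 0.171, 0.0], [0.171, -0.985, -0.0], [0.0, 0.0, -1.0]]
force: [-2.0, 0.7, 3.0]
opening: 0.0293
finger_force: 79.7
```

Call:
{"api": "play_rows", "payload": {"deltas": [[[0,0,0.001],[0,0,0],0.02],[[0,0,0],[0,0,0],0.02],[[0,0,0],[0,0,0],0.02]]}}

```text
time_s: 20.48
ee_pos: [0.592, -0.2895, 0.0053]
ee_rot: [[0.985, 0.171, 0.001], [0.171, -0.985, -0.001], [0.001, 0.001, -1.0]]
force: [-3.4, 1.9, 9.8]
opening: 0.029
finger_force: 80.2
```

Call:
{"api": "play_rows", "payload": {"deltas": [[[0,0,0],[0,0,0],0.04],[[0,0,0],[0,0,0],0.05],[[0,0,0],[0,0,0],0.055],[[0,0,-0.006],[0,0,0],0.055],[[0,0,-0.02],[0,0,0],0.055]]}}

```text
time_s: 20.9
ee_pos: [0.5892, -0.2884, 0.027]
ee_rot: [[0.985, 0.171, -0.005], [0.172, -0.985, 0.003], [-0.005, -0.003, -1.0]]
force: [-0.1, -0.5, -0.9]
opening: 0.0551
finger_force: 0.0
```

Call:
{"api": "play_rows", "payload": {"deltas": [[[0,0,-0.035],[0,0,0],0.055],[[0,0,-0.04],[0,0,0],0.055],[[0,0,-0.04],[0,0,0],0.03],[[-0.015,0,-0.015],[0,0,0],0],[[-0.03,0,0],[0,0,0],0]]}}

```text
time_s: 21.32
ee_pos: [0.5528, -0.2961, 0.1657]
ee_rot: [[0.984, 0.175, 0.012], [0.175, -0.985, -0.003], [0.011, 0.005, -1.0]]
force: [-0.4, 0.2, -0.0]
opening: 0.019
finger_force: 0.0
```

Call:
{"api": "play_rows", "payload": {"deltas": [[[-0.035,0,0],[0,0,0],0],[[-0.035,0,0],[0,0,0],0],[[-0.03,0,0],[0,0,0],0],[[-0.028,0,0],[0,0,0],0],[[0,0,0],[0,0,0],0]]}}

```text
time_s: 21.73
ee_pos: [0.4151, -0.3208, 0.1595]
ee_rot: [[0.986, 0.166, -0.005], [0.166, -0.986, -0.001], [-0.005, 0.0, -1.0]]
force: [0.2, 0.1, 0.1]
opening: 0.0
finger_force: 0.0
```

```bash
cat > kp.py <<'E'
from fit import *
s=get_state();h=np.load("g.npz")["holder"]
side=get_image("side");top=get_image("top")
c_,s_=np.cos(h[2]),np.sin(h[2]);M=np.array([[c_,-s_],[s_,c_]])
print("tcp in holder",(s["ee_pos"][:2]-h[:2])@M,s["ee_pos"][2],"yaw",np.arctan2(s["ee_rot"][1][0],s["ee_rot"][0][0])-h[2],s["force"])
for n in("keeper_edge","keeper_hinge"):
    r=[[q for q in spot_point(im,n) if np.hypot(*(np.array(q["uv"])-u))<40][:1] for im,u in((top,(448,288)),(side,(418,195)))]
    print(n,[(np.round(q[0]["uv"],1),round(q[0]["p"],2)) for q in r if q])
    if all(r):
        P,e=tri(top,r[0][0]["uv"],side,r[1][0]["uv"]); print((P[:2]-h[:2])@M,P[2],e)
for n,im in(("top",top),("side",side)):
    for r in masks_of(im,"rule")[:1]:
        ys,xs=np.nonzero(r["mask"]); L=(np.array([at_z(im,(x,y),.021) for x,y in zip(xs,ys)])[:,:2]-h[:2])@M
        print("rule",n,round(r["p"],2),np.percentile(L[:,0],[.3,99.7]),np.percentile(L[:,1],[.5,99.5]))
cv2.imwrite("pics/k.png",np.hstack([cv2.resize(side["color"][120:270,340:440,::-1],None,fx=4,fy=4,interpolation=cv2.INTER_CUBIC),cv2.resize(top["color"][170:320,390:490,::-1],None,fx=4,fy=4,interpolation=cv2.INTER_CUBIC)]))
E
python3 kp.py
```

```text
tcp in holder [-0.17689576 -0.00189249] 0.15953403154520057 yaw -0.005721148735274018 [0.23948346 0.09014071 0.14425917]
keeper_edge [(array([451.7, 290.5]), 0.7), (array([422.4, 193.4]), 0.59)]
[-0.1372352   0.00927357] 0.08842835241448077 0.0007232843896078349
keeper_hinge [(array([446.5, 285. ]), 0.97), (array([406.7, 205. ]), 0.7)]
[-0.11315882  0.00443445] 0.031999640943979 0.013565489820217685
rule top 0.77 [-0.09891947  0.10099726] [-0.01509928  0.0166161 ]
rule side 0.83 [-0.0958682  0.1032759] [-0.01802417  0.01686847]
```

Call:
{"api": "play_rows", "payload": {"deltas": [[[0,-0.003,0.025],[0,0,0],0],[[0,0,0.03],[0,0,0],0],[[0,0,0.02],[0,0,0],0],[[0,0,0.005],[0,0,0],0],[[0,0,0],[0,0,0],0]]}}

```text
time_s: 22.55
ee_pos: [0.4202, -0.3149, 0.0783]
ee_rot: [[0.985, 0.172, -0.002], [0.172, -0.985, 0.002], [-0.002, -0.003, -1.0]]
force: [-0.1, -0.4, 0.4]
opening: -0.0
finger_force: 0.0
```

```bash
python3 kp.py
```

```text
tcp in holder [-0.17085139  0.00299404] 0.07832027611234958 yaw 0.0008359602381106113 [-0.11995656 -0.43217136  0.39083369]
keeper_edge [(array([454.6, 289.8]), 0.7), (array([422.5, 194.6]), 0.72)]
[-1.35711105e-01 -9.64789684e-05] 0.07633952499164387 0.0009144621301751096
keeper_hinge [(array([446.4, 284.5]), 0.74), (array([410.9, 206.2]), 0.97)]
[-0.11729295  0.00260491] 0.03074823481815836 0.002504695882141499
rule top 0.65 [-0.09833931  0.09796068] [-0.01473494  0.01517282]
rule side 0.76 [-0.09727117  0.10120966] [-0.0176358   0.01922344]
```

View pics/k.png

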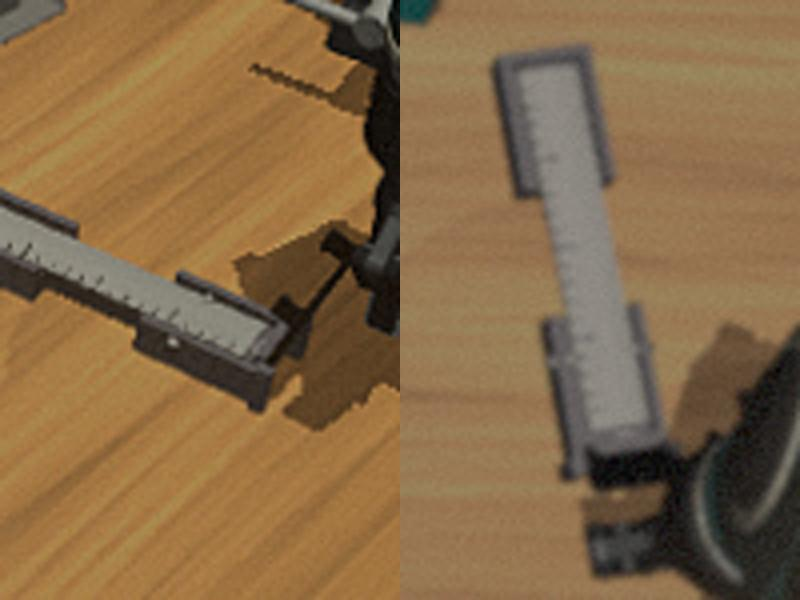

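The rule lies flat in the channel, and the closed fingers stand just behind the leaning keeper, at (620,545) in the top half. Pushing it over along its arc.

Call:
{"api": "play_rows", "payload": {"deltas": [[[0.008,0,-0.001],[0,0,0],0],[[0.008,0,-0.001],[0,0,0],0],[[0.008,0,-0.001],[0,0,0],0],[[0.008,0,-0.001],[0,0,0],0],[[0.008,0,-0.001],[0,0,0],0]]}}

```text
time_s: 23.37
ee_pos: [0.461, -0.3089, 0.0849]
ee_rot: [[0.985, 0.172, -0.0], [0.172, -0.985, -0.0], [-0.0, 0.0, -1.0]]
force: [-0.9, -0.9, -0.7]
opening: -0.0
finger_force: 0.5
```

Call:
{"api": "play_rows", "payload": {"deltas": [[[0.007,0,0],[0,0,0],0],[[0.007,0,0],[0,0,0],0],[[0.007,0,0.002],[0,0,0],0],[[0.007,0,0.002],[0,0,0],0],[[0,0,0],[0,0,0],0]]}}

```text
time_s: 23.78
ee_pos: [0.4889, -0.3036, 0.0803]
ee_rot: [[0.985, 0.173, 0.001], [0.173, -0.985, 0.001], [0.001, -0.001, -1.0]]
force: [0.1, -0.2, 0.7]
opening: -0.0001
finger_force: 0.1
```

```bash
python3 kp.py
```

```text
tcp in holder [-0.10114545  0.0024016 ] 0.08026358952706054 yaw 0.001075821476629546 [ 0.07545994 -0.20577855  0.74943047]
keeper_edge [(array([450.7, 267.3]), 0.41)]
keeper_hinge [(array([446.5, 287.5]), 0.77), (array([410. , 206.4]), 0.65)]
[-0.12002015  0.0051231 ] 0.032468724910296176 0.010134610749292764
rule top 0.63 [-0.06936131  0.09904441] [-0.0149598   0.01552347]
```

Call:
{"api": "play_rows", "payload": {"deltas": [[[0.005,0,0.004],[0,0,0],0],[[0.005,0,0.005],[0,0,0],0],[[0.005,0,0.005],[0,0,0],0],[[0.005,0,0.006],[0,0,0],0],[[0,0,0],[0,0,0],0]]}}

```text
time_s: 24.6
ee_pos: [0.5081, -0.3003, 0.0595]
ee_rot: [[0.985, 0.172, -0.0], [0.172, -0.985, 0.001], [-0.0, -0.001, -1.0]]
force: [-0.0, -0.5, 0.5]
opening: 0.0001
finger_force: 0.4
```

Call:
{"api": "play_rows", "payload": {"deltas": [[[0.004,0,0.006],[0,0,0],0],[[0.003,0,0.007],[0,0,0],0],[[0,0,0],[0,0,0],0]]}}

```text
time_s: 24.85
ee_pos: [0.5144, -0.2991, 0.0463]
ee_rot: [[0.985, 0.172, -0.001], [0.172, -0.985, 0.001], [-0.0, -0.001, -1.0]]
force: [0.3, -0.0, 1.7]
opening: -0.0004
finger_force: 0.6
```

```bash
python3 kp.py
```

```text
tcp in holder [-0.07530888  0.00249311] 0.0463239721807177 yaw 0.0005173899018473815 [ 0.30810579 -0.04682842  1.69858703]
keeper_edge [(array([388.1, 192.8]), 0.96)]
keeper_hinge [(array([446.8, 285.6]), 0.69), (array([409.9, 205.8]), 0.59)]
[-0.11744542  0.00312689] 0.0317381095497789 0.007391379571750062
rule top 0.86 [-0.04384605  0.09893884] [-0.01547718  0.01548579]
rule side 0.77 [-0.07885249  0.10334376] [-0.01712627  0.01716645]
```

Call:
{"api": "play_rows", "payload": {"deltas": [[[0.004,0,-0.001],[0,0,0],0],[[0.004,0,0],[0,0,0],0],[[0,0,0.003],[0,0,0],0],[[0,0,0.003],[0,0,0],0],[[0,0,0],[0,0,0],0]]}}

```text
time_s: 25.67
ee_pos: [0.5231, -0.2984, 0.0427]
ee_rot: [[0.985, 0.172, 0.002], [0.172, -0.985, -0.0], [0.002, 0.001, -1.0]]
force: [1.2, 0.5, 1.3]
opening: -0.0002
finger_force: 0.6
```

Call:
{"api": "play_rows", "payload": {"deltas": [[[0,0,0.002],[0,0,0],0],[[0,0,0.002],[0,0,0],0],[[0,0,0],[0,0,0],0]]}}

```text
time_s: 25.92
ee_pos: [0.5234, -0.2983, 0.0396]
ee_rot: [[0.985, 0.172, 0.003], [0.172, -0.985, -0.001], [0.002, 0.001, -1.0]]
force: [1.7, 0.7, 4.2]
opening: 0.0001
finger_force: 2.0
```

Call:
{"api": "play_rows", "payload": {"deltas": [[[0,0,0.001],[0,0,0],0],[[0,0,0.001],[0,0,0],0],[[0,0,0],[0,0,0],0]]}}

```text
time_s: 26.17
ee_pos: [0.5237, -0.2983, 0.038]
ee_rot: [[0.985, 0.172, 0.003], [0.172, -0.985, -0.001], [0.003, 0.001, -1.0]]
force: [2.3, 1.0, 6.1]
opening: 0.0
finger_force: 3.0
```

Call:
{"api": "play_rows", "payload": {"deltas": [[[0,0,0.001],[0,0,0],0],[[0,0,0.001],[0,0,0],0],[[0,0,0],[0,0,0],0]]}}

```text
time_s: 26.42
ee_pos: [0.5233, -0.2982, 0.0354]
ee_rot: [[0.985, 0.172, 0.002], [0.172, -0.985, -0.0], [0.002, 0.001, -1.0]]
force: [1.9, 1.4, 2.4]
opening: -0.0001
finger_force: 1.3
```

Call:
{"api": "play_rows", "payload": {"deltas": [[[0,0,0.001],[0,0,0],0],[[0,0,0.001],[0,0,0],0],[[0,0,0],[0,0,0],0]]}}

```text
time_s: 26.67
ee_pos: [0.5221, -0.2983, 0.0325]
ee_rot: [[0.985, 0.171, 0.0], [0.171, -0.985, 0.0], [0.0, -0.0, -1.0]]
force: [0.9, -0.4, 3.3]
opening: 0.0
finger_force: 1.1
```

Call:
{"api": "play_rows", "payload": {"deltas": [[[0,0,0.001],[0,0,0],0],[[0,0,0.001],[0,0,0],0],[[0,0,0],[0,0,0],0]]}}

```text
time_s: 26.92
ee_pos: [0.5222, -0.2983, 0.0318]
ee_rot: [[0.985, 0.171, -0.0], [0.171, -0.985, -0.0], [-0.0, 0.0, -1.0]]
force: [-0.7, 1.6, 10.7]
opening: 0.0003
finger_force: 5.8
```

Call:
{"api": "play_rows", "payload": {"deltas": [[[0,0,0.001],[0,0,0],0],[[0,0,0.001],[0,0,0],0],[[0,0,0],[0,0,0],0]]}}

```text
time_s: 27.17
ee_pos: [0.5223, -0.2984, 0.0314]
ee_rot: [[0.985, 0.171, -0.001], [0.171, -0.985, -0.001], [-0.001, 0.001, -1.0]]
force: [-5.0, 2.9, 23.5]
opening: 0.0002
finger_force: 11.9
```

Call:
{"api": "play_rows", "payload": {"deltas": [[[0,0,-0.005],[0,0,0],0],[[0,0,-0.02],[0,0,0],0],[[0,0,-0.04],[0,0,0],0],[[-0.01,0,-0.04],[0,0,0],0],[[-0.03,0,-0.02],[0,0,0],0]]}}

```text
time_s: 27.58
ee_pos: [0.4866, -0.3041, 0.1574]
ee_rot: [[0.984, 0.175, 0.006], [0.175, -0.984, -0.001], [0.006, 0.002, -1.0]]
force: [0.5, -0.2, 1.4]
opening: -0.0
finger_force: 0.0
```

Call:
{"api": "play_rows", "payload": {"deltas": [[[-0.04,0,0],[0,0,0],0],[[-0.04,0,0],[0,0,0],0],[[-0.04,0,0],[0,0,0],0],[[-0.02,0,0],[0,0,0],0],[[0,0,0],[0,0,0],0]]}}

```text
time_s: 28.0
ee_pos: [0.3379, -0.33, 0.1526]
ee_rot: [[0.986, 0.165, -0.007], [0.165, -0.986, 0.001], [-0.006, -0.003, -1.0]]
force: [0.4, 0.3, -0.5]
opening: -0.0
finger_force: 0.0
```

```bash
cat >> kp.py <<'E'
t=pose(h,np.array([[-.05,0,.032],[-.05,0,.04],[-.05,0,.05]])); print("expected edge px shut/.1/.25", proj(top,t),proj(side,t))
from fit import *
G=np.load("g.npz")
for n in "hex_key clip jar funnel wiper_arm".split(): print(n,[np.round(r["uv"]).tolist() for r in spot_point(top,n)][:1])
E
python3 kp.py; sleep 0; python3 kp.py | grep -A1 keeper_edge
```

```text
tcp in holder [-0.25451314  0.00226059] 0.152583866839587 yaw -0.007041006272731576 [ 0.36133047  0.2941813  -0.45048085]
keeper_edge [(array([439.3, 251.2]), 0.79), (array([385.3, 195.3]), 0.74)]
[-0.04731987  0.00173421] 0.02760822836740856 0.0031408752226499766
keeper_hinge [(array([445.5, 286.7]), 0.97), (array([408.7, 206.2]), 0.65)]
[-0.11783287  0.00725067] 0.033559708813569566 0.010734929689332236
rule top 0.92 [-0.04785041  0.09909199] [-0.01532664  0.01637963]
rule side 0.65 [-0.04306043  0.10398488] [-0.01884927  0.0177623 ]
expected edge px shut/.1/.25 [[441.12901317 252.56678331]
 [441.97991545 251.84234797]
 [443.0590989  250.92341338]] [[386.23902856 193.80160614]
 [386.67667243 191.3427387 ]
 [387.22915681 188.23506627]]
hex_key [[196.0, 229.0]]
clip [[310.0, 319.0]]
jar [[428.0, 372.0]]
funnel [[284.0, 144.0]]
wiper_arm [[168.0, 370.0]]
keeper_edge [(array([440.1, 250.8]), 0.72), (array([386. , 197.2]), 0.95)]
[-0.04655534 -0.00314269] 0.01752220953534206 0.006023916262188109
```

```bash
python3 -c "
from cell import *
print(job_done())"
```

```text
the job is handed in; nothing more can be done
None
```

I handed the job in at about 28 s of the 66 s allowed: the rule lies flat in the holder's channel and the keeper is shut and stayed shut once I backed off. The rule was rested across the clear tray's rims and let go on the way. The bystanders are where they started and the robot is touching nothing.

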